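# Start and close a twist-off lid on a jar in the torque tester

### The arm

A 7-joint arm with a two-finger parallel gripper is mounted at the origin on a cart in front of the work surface, level with it; the furniture and walls round the work are solid. World frame = base frame: x ahead of the robot, y to its left, z up, the work surface at z = 0. Lengths are in m, angles in rad, forces in N, time in s.
With the tool pointing down it reaches from about 0.4 to 0.85 m from the base axis. Payload 4.5 kg.
Tool frame: the origin (TCP) lies on the centre line of the jaws, within the pads' length; the fingertips stand 11 mm ahead of it and the grasp point (between the pads) lies 8 mm behind it; z points along the fingers, y is the line along which they close (so a half turn about z gives the same grasp; the last joint's range is limited). The gripper opens to 88 mm and grips with 3 to 60 N. Pads are 18 mm wide; open, the fingers measure 123 mm over their backs; the gripper's body (75 mm by 187 mm) begins 45 mm behind the grasp point.
Start: joints at [-1.127, 0.689, -0.195, 1.565, 0.157, 0.902, -0.215], TCP at [0.249, 0.573, 0.21] pointing down, gripper open.
Joint ranges: [-3.01, 3.01], [-0.46, 2.08], [-1.47, 1.51], [0.13, 2.56], [-1, 4.14], [0.04, 2.09], [-2.66, 2.66]. Speed limits (rad/s): [2.57, 2.57, 3.14, 3.14, 3.14, 3.14, 3.14].

### API

Orientations are given as a unit quaternion [x, y, z, w].
In Python, from plant import * gives the robot as it stands. The module is installed in compiled form; this text tells all that it offers.
- The arm moves only by the tool send_rows, never from a script. Its argument "motion" is a list of rows, each an object of numbers: "x", "y", "z": the shift along the tool's x, y, z in cm; "rx", "ry", "rz": the turn, a rotation vector about the tool's x, y, z in rad; "jaw": the finger opening in cm, from 0 to 8.81. In form: [{"x": .., "y": .., "z": .., "rx": .., "ry": .., "rz": .., "jaw": ..}, ...]. A call has exactly 5 rows; each row shifts and turns the commanded pose from where the row before left it, along the tool's axes as they then stand; what a row does not reach is not made up. A row lasts 1/10 s, in which the tool goes at most 50 mm and 8.59 degrees, less where a joint would pass 70% of its speed; a pose out of reach is approached as far as the arm can. A call is refused whole if a number of a shift passes 5 or a number of a turn 0.15, either way. A call with a gripper value outside its range is refused whole. The fingers move at their own pace and stop on an object; "grip_force" is the grip in N (left out, the last holds). Time passes only in rows, so rows that do not move let the fingers close, or fill a call up. It gives the time, the measured TCP pose, the force, the opening and the grip force at its end, in the units of the state.
- get_state(): the state, without advancing time (a new reading comes with each control period).
- snapshot(name): name is "side" or "top"; returns a dict with "img" (400x640x3 uint8, red, green, blue), "vertical_fov" (degrees; the focal length in pixels is half the picture's height over the tangent of half this angle, whatever the lens; pixels are square), "cx", "cy" (the principal point, pixels), "extrinsics" (4x4, takes a point from camera to world coordinates). Camera axes: x right, y up, looking along -z (the intrinsics and any distortion apply to the point x, -y, -z); pixel columns grow to the right and rows downward; lengths in m; the calibration is good to about 2 mm. A picture is of the moment at which its call begins. There is no depth.
- finish_job(): hands the job in; it is judged then, once.
The state is a dict: "clock": time; "q": joint angles; "qd": joint speeds; "joint_torque": joint torques, N m; "tool_pos": TCP position; "eef_rot": TCP orientation; "contact_force": force on the tool from outside, world axes, zero at the start; "moment": the same for the moment, N m; "opening": opening from 0.0 (shut) to 1.0 (fully open); "finger_force": force on a finger pad.
Only numpy, scipy, OpenCV 4.12 (cv2) and the standard library are available. Lean on these libraries where they do the work, as an engineer would, in place of code of your own. Each camera call takes 0.05 s, during which the arm holds its last target. There are 200 camera calls.

### The job

The jam jar clamped in the torque tester is ready for its closure test and needs its green twist-off lid. Set the lid level on the jar so that its lugs ride on top of the neck threads, turn it backward (anticlockwise seen from above) until you feel it drop a step down past the thread starts, then turn it forward (clockwise) until it comes up against its stop, and let go. Do not push the tip box, sample cup or beaker about.

Things in the scene. Friction and masses are not known exactly. Their poses are not given: they have to be found in the camera images.
- tester: Off-white closure torque tester, fixed to the worktop, 200 x 160 mm, display panel toward -x. An open jam jar stands clamped upright on it between four black rubber pegs (tops 83 mm above the worktop); jar and tester never move. Origin: on the worktop under the jar's axis, z up. The jar is 72 mm wide up to 100 mm above the worktop, then narrows to its 46 mm neck.
- neck (a point): Point on the jar's axis at rim height, 134 mm above the worktop; axes as the tester's. Below the rim are four equal glass threads, 55 mm over their outsides, flat tops 8.6 mm below the rim. Angles anticlockwise from +x, seen from above: the threads cover -5 to 58 degrees, and the same plus 90, 180 and 270.
- thread_start (a point): Open end of one thread, its anticlockwise end (58 degrees), at thread-top height on its outside. From here to the next stop (80 degrees) is the open gap where a lug of the lid can drop 6.4 mm and then pass under the thread.
- thread_stop (a point): Middle of the upright stop (-10 to -5 degrees) that closes the clockwise end of the same thread, at thread-top height on its outside. It rises 3 mm above the thread tops and reaches below the threads, so a lug can pass it neither above nor under the thread.
- lid_center (a point): Centre, 9 mm above the underside, of the loose dark green twist-off lid, 62 mm wide, 18 mm high, about 50 g, lying open side down on the worktop; z up. With its lugs riding on the thread tops it is 134.4 mm above the worktop; dropped past the thread starts, with its liner on the rim, 128 mm; on top of the stops 137.4 mm. Carried over without turning, it comes to ride on the thread tops.
- lid_lug (a point): One of the lid's four equal lugs (on its +x, +y, -x, -y axes, at its lower edge, 10 degrees wide, 2.8 mm thick). Let a = lid yaw less tester yaw, modulo 90 degrees. Riding: a 0 to 63, turns backward (a grows) freely, forward only to the stop at 0. Drops at a = 63 to 75, where backward turning ends. Then turns forward under the threads, level, rubbing over the last 15 degrees, to a = 0: closed.
- sample_cup: Bystander: white sample cup, 52 mm wide, 36 mm high; origin under its centre.
- beaker: Bystander: small clear beaker, 53 mm wide, 68 mm high; origin under its centre.
- tip_box: Bystander: closed blue and clear box of pipette tips, 67 x 92 x 48 mm; origin under its centre.
There are look-alikes about, which are no part of the job. There is more than one size of the part that bears lid_center; the job needs the smaller.

How it is judged:
On the way, in this order (a step that is already met when the one before it is completed fails the run):
1. the lid sits level and centred on the jar with its lugs riding on the thread tops (horizontal distance between lid_center and neck below 0.004 m and z of lid_center in the frame of neck between -0.0016 and 0.0018 m and angle between lid_center's own z axis and vertical below 0.06 rad and contact force between lid and tester above 0.1 N), for 0.2 s.
2. turned backward, the lid has dropped the step past the thread starts, its lugs in the gaps (horizontal distance between lid_center and neck below 0.004 m and z of lid_center in the frame of neck between -0.0085 and -0.0042 m and angle between the x axis of lid_center and the x axis of neck, either way round above 0.2 rad and angle between the x axis of lid_center and the y axis of neck, either way round above 0.2 rad), for 0.05 s.
At the end, for the whole second after the job is handed in: The lid lies level on the jar's rim (within 1.5 mm of its closed height, centred within 4 mm, tilted less than 3 degrees), turned forward to within 8 degrees of its stop, at rest and released. The tip box, sample cup and beaker stand where they stood (within 20 mm) (horizontal distance between lid_center and neck below 0.004 m and z of lid_center in the frame of neck between -0.0085 and -0.0045 m and angle between lid_center's own z axis and vertical below 0.05 rad and (angle between the x axis of lid_center and the x axis of neck, either way round below 0.14 rad or angle between the x axis of lid_center and the y axis of neck, either way round below 0.14 rad) and linear speed of lid below 0.02 m/s); the robot touches nothing.
It fails at once if the tip box was pushed about (more than 20 mm) (distance of tip_box from where it was at the start of the episode above 0.02 m).
It fails at once if the sample cup was pushed about (more than 20 mm) (distance of sample_cup from where it was at the start of the episode above 0.02 m).
It fails at once if the beaker was pushed about (more than 20 mm) (distance of beaker from where it was at the start of the episode above 0.02 m).
It also fails if it takes over 56 s, if anything falls off the work surface, if the arm or the gripper's body presses on something with over 40 N, if the wrist force passes 120 N, or if a joint passes its speed limit or range.

## Working session

There is one attempt and no reset: what is moved stays moved. The work goes in short steps, Python scripts to look and compute and a tool call to move; the robot and the scene stay as the last step left them, time stands still between calls to the robot, and variables do not carry over. Pictures are saved under pics/ and viewed, at most 10 in all, crops included, and the job is handed in when it is done.

Besides the shell and the picture viewer there is one more tool, called after ">>>" as name(argument=value, ...) on one line, values as JSON. send_rows: Moves the arm, as the interface text tells. Its arguments: {"type":"object","properties":{"motion":{"type":"array"},"grip_force":{"type":"number"}},"required":["motion"]}

```bash
mkdir -p pics
cat > h.py <<'E'
from plant import *
import numpy as np, cv2
from scipy.spatial.transform import Rotation as R
def cam(s):
    h=s["img"].shape[0]; f=h/2/np.tan(np.radians(s["vertical_fov"]/2)); return f,s["cx"],s["cy"],np.array(s["extrinsics"])
def ray(s,u,v,z):
    f,cx,cy,E=cam(s); d=E[:3,:3]@np.array([(u-cx)/f,-(v-cy)/f,-1]); o=E[:3,3]; return o+d*(z-o[2])/d[2]
def proj(s,p):
    f,cx,cy,E=cam(s); c=E[:3,:3].T@(np.array(p)-E[:3,3]); return cx+f*c[0]/-c[2], cy+f*c[1]/c[2]
def save(s,n,crop=None,k=1):
    i=s["img"][:,:,::-1]
    if crop: i=i[crop[1]:crop[3],crop[0]:crop[2]]
    cv2.imwrite("pics/"+n,cv2.resize(i,None,fx=k,fy=k,interpolation=cv2.INTER_CUBIC))
E
python3 - <<'E'
from h import *
for n in("top","side"):
    s=snapshot(n); save(s,n+"0.png"); print(n,{k:s[k] for k in s if k!="img"})
st=get_state(); print(st)
E
```

```text
top {'vertical_fov': 54.675154064438715, 'cx': 321.6718929049846, 'cy': 200.05046950876363, 'extrinsics': array([[ 0.00802669,  0.99808814, -0.06128318,  0.49720246],
       [-0.99995963,  0.00825911,  0.00354029,  0.14822446],
       [ 0.00403967,  0.06125229,  0.99811414,  1.16193319],
       [ 0.        ,  0.        ,  0.        ,  1.        ]])}
side {'vertical_fov': 51.76667690260127, 'cx': 317.47745466577874, 'cy': 197.75273929191232, 'extrinsics': array([[ 0.99476523,  0.05660513, -0.08507646,  0.46559429],
       [-0.10127951,  0.4354464 , -0.89449924, -0.77962275],
       [-0.01358701,  0.89843324,  0.43889988,  0.5636597 ],
       [ 0.        ,  0.        ,  0.        ,  1.        ]])}
{'clock': 0.1, 'q': array([-1.12717391,  0.68987876, -0.19451442,  1.5662342 ,  0.15733661,
        0.90250622, -0.21509083]), 'qd': array([-4.68906217e-05, -6.55800448e-04, -2.22162779e-03, -4.54208634e-03,
       -4.34652270e-04,  9.62601347e-04,  2.05274144e-03]), 'joint_torque': array([-2.78997933e-03, -5.28496277e+01, -1.27189927e+00, -1.53835577e+01,
       -5.27317647e-02,  2.02666211e-03,  4.25893893e-05]), 'tool_pos': array([0.24884164, 0.57266053, 0.20960502]), 'eef_rot': array([ 2.03429683e-01,  9.79089219e-01, -8.11288970e-04, -8.98853034e-05]), 'contact_force': array([-1.39444224, -0.27288642, -0.37540379]), 'moment': array([0.02036873, 0.03752308, 0.02688421]), 'finger_force': 0.0, 'opening': 1.0017121022568518}
```

View pics/top0.png

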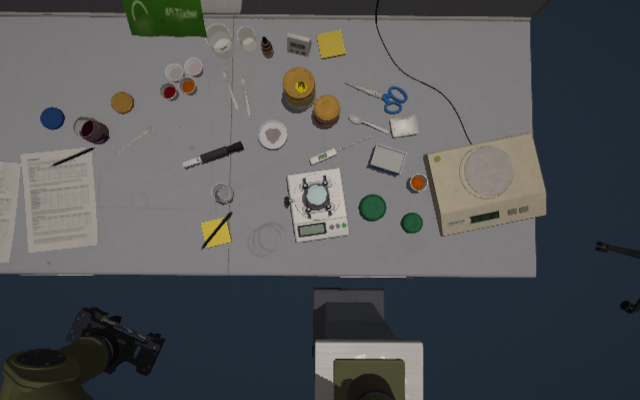

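View pics/side0.png

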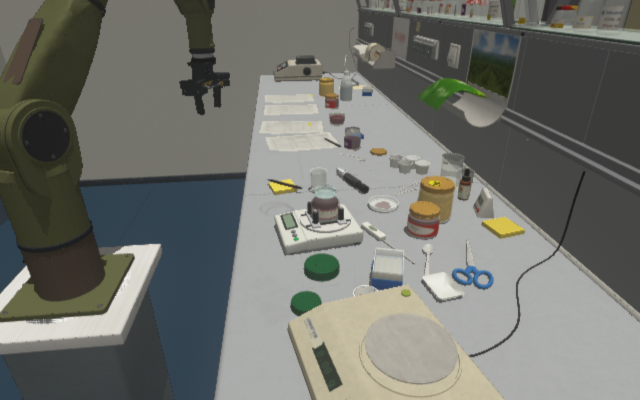

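Run:
```python
from h import *
s=snapshot("top"); save(s,"top1.png",(280,160,440,260),5)
s2=snapshot("side"); save(s2,"side1.png",(260,170,420,320),5)
for uv in((412,223),(372.5,208)): print(ray(s,*uv,0.018))
print(ray(s,317,196,.134), ray(s2,306,301,.018))
```

```text
[ 0.501717   -0.12324712  0.018     ]
[ 0.54510719 -0.00648584  0.018     ]
[0.57102251 0.15710913 0.134     ] [ 0.50111689 -0.13143652  0.018     ]
```

View pics/top1.png

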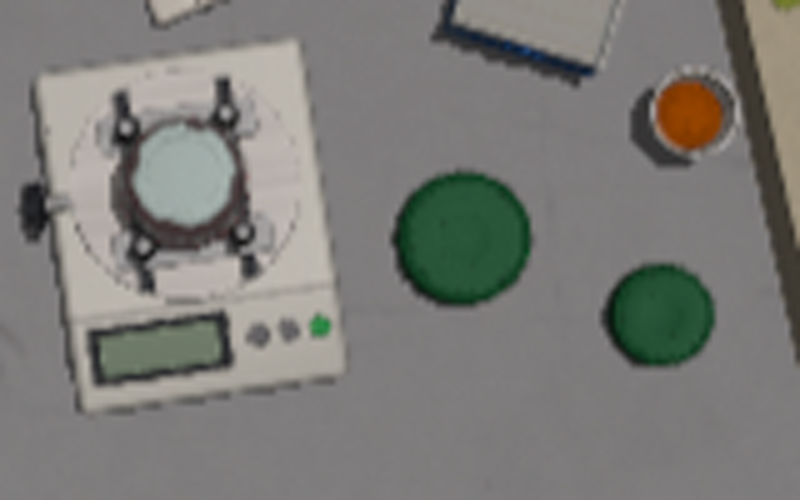

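View pics/side1.png

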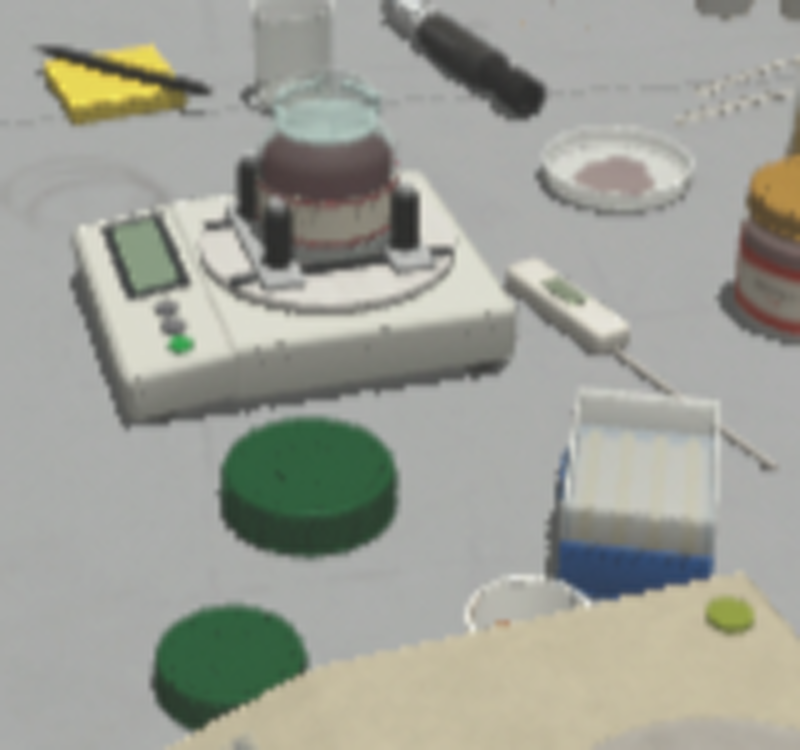

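>>> send_rows(motion=[{"rz":0.145},{"rz":0.145},{"rz":0.145},{"rz":0.145},{"rz":0.145}])

```text
schema error: expected keys x, y, z, rx, ry, rz, jaw
```

>>> send_rows(motion=[{"rz":0.145},{"rz":0.145},{"rz":0.146},{"y":4},{"y":4}])

```text
schema error: expected keys x, y, z, rx, ry, rz, jaw
```

Run:
```python
from h import *
s=snapshot("top"); i=cv2.cvtColor(s["img"],cv2.COLOR_RGB2HSV)
m=cv2.inRange(i,(60,100,30),(90,255,255))
n,l,st,c=cv2.connectedComponentsWithStats(m)
for k in range(1,n):
    if st[k,4]>150: print(st[k],c[k],ray(s,*c[k],.018))
for uv in((317.0,195.2),): print(ray(s,*uv,.128))
print(get_state()["tool_pos"],R.from_quat(get_state()["eef_rot"]).as_matrix(),get_state()["q"])
# tester yaw from top-face corners in crop
for a in((38,75),(298,40),(345,375),(80,412)): print(ray(s,280+a[0]/5,160+a[1]/5,.04))
```

```text
[359 195  27  26 537] [372.19180633 207.26629423] [ 0.54727338 -0.00557297  0.018     ]
[403 213  20  20 313] [411.9456869  222.58146965] [ 0.50295028 -0.12309426  0.018     ]
[0.57360236 0.15717983 0.128     ]
[0.24891659 0.57297228 0.20994877] [[-9.17206082e-01  3.98413018e-01 -2.65247365e-04]
 [ 3.98413102e-01  9.17205769e-01 -7.59837944e-04]
 [-5.94429151e-05 -8.02606009e-04 -9.99999676e-01]] [-1.12720285  0.6895265  -0.19452829  1.56577083  0.15728538  0.90248356
 -0.21510845]
[0.63844942 0.24418527 0.04      ]
[0.66031071 0.09263294 0.04      ]
[0.46553994 0.06444807 0.04      ]
[0.44305607 0.2173327  0.04      ]
```

>>> send_rows(motion=[{"x":0,"y":0,"z":0,"rx":0,"ry":0,"rz":0.145,"jaw":8.8},{"x":0,"y":0,"z":0,"rx":0,"ry":0,"rz":0.145,"jaw":8.8},{"x":0,"y":0,"z":0,"rx":0,"ry":0,"rz":0.145,"jaw":8.8},{"x":0,"y":0,"z":0,"rx":0,"ry":0,"rz":0.145,"jaw":8.8},{"x":0,"y":0,"z":0,"rx":0,"ry":0,"rz":0.145,"jaw":8.8}])

```text
clock: 0.75
tool_pos: [0.2489, 0.5732, 0.2102]
eef_rot: [0.54, 0.842, -0.0, -0.0]
contact_force: [0.2, 0.2, 0.3]
opening: 0.997
finger_force: 0.0
```

>>> send_rows(motion=[{"x":0,"y":0,"z":0,"rx":0,"ry":0,"rz":0.145,"jaw":8.8},{"x":0,"y":0,"z":0,"rx":0,"ry":0,"rz":0.145,"jaw":8.8},{"x":0,"y":0,"z":0,"rx":0,"ry":0,"rz":0.146,"jaw":8.8},{"x":0,"y":4,"z":0,"rx":0,"ry":0,"rz":0,"jaw":8.8},{"x":0,"y":4,"z":0,"rx":0,"ry":0,"rz":0,"jaw":8.8}])

```text
clock: 1.25
tool_pos: [0.3279, 0.5742, 0.2103]
eef_rot: [0.706, 0.709, -0.0, -0.0]
contact_force: [0.5, 0.0, 0.3]
opening: 0.998
finger_force: 0.0
```

>>> send_rows(motion=[{"x":-3.5,"y":1.5,"z":0,"rx":0,"ry":0,"rz":0,"jaw":8.8},{"x":-3.5,"y":1.5,"z":0,"rx":0,"ry":0,"rz":0,"jaw":8.8},{"x":-3.5,"y":1.5,"z":0,"rx":0,"ry":0,"rz":0,"jaw":8.8},{"x":-3.5,"y":1.5,"z":0,"rx":0,"ry":0,"rz":0,"jaw":8.8},{"x":-3.5,"y":1.5,"z":0,"rx":0,"ry":0,"rz":0,"jaw":8.8}])

```text
clock: 1.75
tool_pos: [0.4044, 0.3969, 0.2103]
eef_rot: [0.707, 0.707, 0.0, -0.0]
contact_force: [0.4, 0.8, 0.6]
opening: 1.001
finger_force: 0.0
```

>>> send_rows(motion=[{"x":-3.5,"y":1,"z":0,"rx":0,"ry":0,"rz":0,"jaw":8.8},{"x":-3.5,"y":1,"z":0,"rx":0,"ry":0,"rz":0,"jaw":8.8},{"x":-3.5,"y":1,"z":0,"rx":0,"ry":0,"rz":0,"jaw":8.8},{"x":-3.5,"y":1,"z":0,"rx":0,"ry":0,"rz":0,"jaw":8.8},{"x":-3.5,"y":1,"z":0,"rx":0,"ry":0,"rz":0,"jaw":8.8}])

```text
clock: 2.25
tool_pos: [0.4542, 0.222, 0.2104]
eef_rot: [0.707, 0.707, 0.0, -0.0]
contact_force: [0.5, 0.6, 0.8]
opening: 1.001
finger_force: 0.0
```

>>> send_rows(motion=[{"x":-3.5,"y":1,"z":0,"rx":0,"ry":0,"rz":0,"jaw":8.8},{"x":-3.5,"y":1,"z":0,"rx":0,"ry":0,"rz":0,"jaw":8.8},{"x":-3.5,"y":1,"z":0,"rx":0,"ry":0,"rz":0,"jaw":8.8},{"x":-3.5,"y":1,"z":0,"rx":0,"ry":0,"rz":0,"jaw":8.8},{"x":-3.5,"y":0.9,"z":0,"rx":0,"ry":0,"rz":0,"jaw":8.8}])

```text
clock: 2.75
tool_pos: [0.5034, 0.0469, 0.2104]
eef_rot: [0.707, 0.707, 0.0, 0.0]
contact_force: [0.7, 0.3, 0.1]
opening: 0.998
finger_force: 0.0
```

>>> send_rows(motion=[{"x":-3.5,"y":0,"z":0,"rx":0,"ry":0,"rz":0,"jaw":8.8},{"x":-3.5,"y":0,"z":2,"rx":0,"ry":0,"rz":0,"jaw":8.8},{"x":-3.5,"y":0,"z":3,"rx":0,"ry":0,"rz":0,"jaw":8.8},{"x":-3.5,"y":0,"z":3,"rx":0,"ry":0,"rz":0,"jaw":8.8},{"x":-3.1,"y":0,"z":3,"rx":0,"ry":0,"rz":0,"jaw":8.8}])

```text
clock: 3.25
tool_pos: [0.5032, -0.1246, 0.0994]
eef_rot: [0.707, 0.707, 0.0, 0.0]
contact_force: [1.0, -0.4, 0.2]
opening: 0.998
finger_force: 0.0
```

>>> send_rows(motion=[{"x":0,"y":0,"z":0,"rx":0,"ry":0,"rz":0,"jaw":8.8},{"x":0,"y":0,"z":0,"rx":0,"ry":0,"rz":0,"jaw":8.8},{"x":0,"y":0,"z":0,"rx":0,"ry":0,"rz":0,"jaw":8.8},{"x":0,"y":0,"z":0,"rx":0,"ry":0,"rz":0,"jaw":8.8},{"x":0,"y":0,"z":0,"rx":0,"ry":0,"rz":0,"jaw":8.8}])

```text
clock: 3.75
tool_pos: [0.5038, -0.1215, 0.1012]
eef_rot: [0.706, 0.708, 0.001, 0.001]
contact_force: [0.0, 0.2, 0.2]
opening: 1.0
finger_force: 0.0
```

Run:
```python
from h import *
s=get_state(); print(s["tool_pos"],s["eef_rot"],s["q"],s["contact_force"],s["moment"])
s2=snapshot("side"); save(s2,"side2.png",(220,170,420,320),4)
p=s["tool_pos"]; print(proj(s2,p), proj(s2,p+[.06,0,-.011]),proj(s2,p+[-.06,0,-.011]))
```

```text
[ 0.50381914 -0.12150211  0.10117879] [7.06347910e-01 7.07864257e-01 7.40239145e-04 5.24413300e-04] [ 0.14435036  0.7229829   0.00608029  1.99155378 -0.01112787  0.42536559
  0.16118294] [0.01826906 0.21513111 0.22314956] [-0.05675325  0.07136108 -0.02169836]
(np.float64(305.89064023988476), np.float64(263.48542570032646)) (np.float64(336.67696768989924), np.float64(265.9961314000145)) (np.float64(275.00462818372677), np.float64(270.3962618799855))
```

View pics/side2.png

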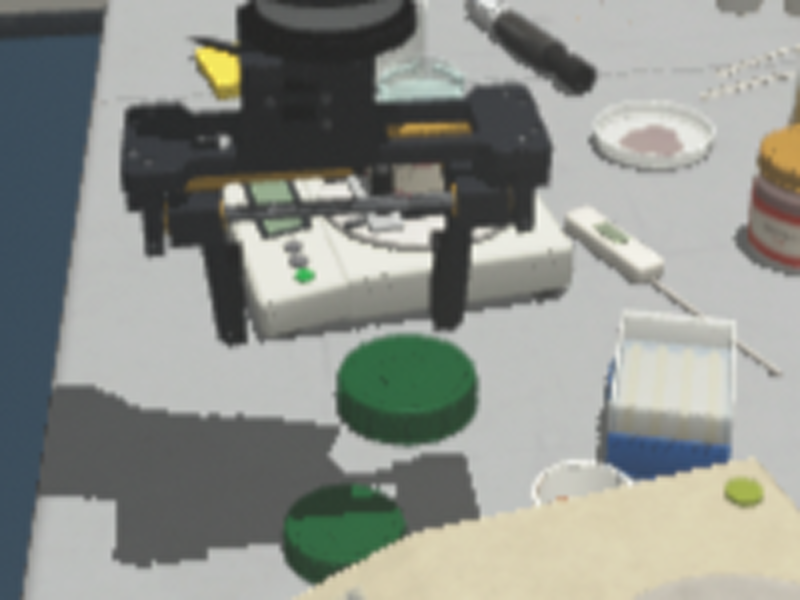

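Run:
```python
from h import *
s2=snapshot("side"); st=get_state(); print(st["tool_pos"])
for n,p in dict(lid=(.503,-.123,.018),big=(.547,-.0056,.018),rim=(.5736,.157,.134),c1=(.4655,.0644,.04),c2=(.660,.0926,.04)).items(): print(n,proj(s2,p))
s=snapshot("top"); print(proj(s,st["tool_pos"])); save(s,"top2.png",(340,150,500,270),5)
```

```text
[ 0.5035038  -0.12195803  0.10091918]
lid (np.float64(306.6125079698544), np.float64(298.1640854340484))
big (np.float64(321.86850200632574), np.float64(262.992025557895))
rim (np.float64(324.80812282796614), np.float64(186.63096296110726))
c1 (np.float64(284.6376593481347), np.float64(240.84318385573548))
c2 (np.float64(362.51360360238516), np.float64(229.7387302003477))
(np.float64(418.69848157596823), np.float64(222.28136609773233))
```

View pics/top2.png

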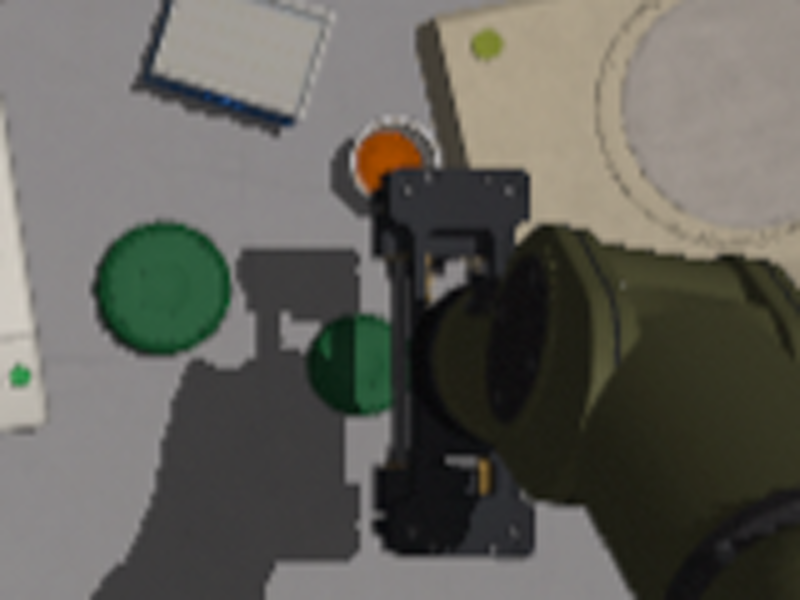

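>>> send_rows(motion=[{"x":-0.1,"y":0,"z":1,"rx":0,"ry":0,"rz":0,"jaw":8.8},{"x":0,"y":0,"z":2,"rx":0,"ry":0,"rz":0,"jaw":8.8},{"x":0,"y":0,"z":2,"rx":0,"ry":0,"rz":0,"jaw":8.8},{"x":0,"y":0,"z":0.5,"rx":0,"ry":0,"rz":0,"jaw":8.8},{"x":0,"y":0,"z":0,"rx":0,"ry":0,"rz":0,"jaw":8.8}])

```text
clock: 4.4
tool_pos: [0.5023, -0.1236, 0.0444]
eef_rot: [0.707, 0.707, -0.001, -0.001]
contact_force: [-0.4, 0.4, -0.2]
opening: 0.999
finger_force: 0.0
```

Run:
```python
from h import *
s=get_state(); print(s["tool_pos"],s["eef_rot"],s["q"],s["contact_force"])
s2=snapshot("side"); save(s2,"side3.png",(220,170,420,320),4)
p=s["tool_pos"]; print(proj(s2,p), proj(s2,p+[0,0,-.011]))
```

```text
[ 0.50227579 -0.12358775  0.04438549] [ 7.07105257e-01  7.07107537e-01 -5.73242270e-04 -8.70682380e-04] [ 0.15010583  0.82702681  0.00345704  2.01639799 -0.00895891  0.30026439
  0.16101321] [-0.44748762  0.42500983 -0.20543227]
(np.float64(305.93709692747115), np.float64(287.8602849536749)) (np.float64(306.07970412577646), np.float64(292.2830630884813))
```

View pics/side3.png

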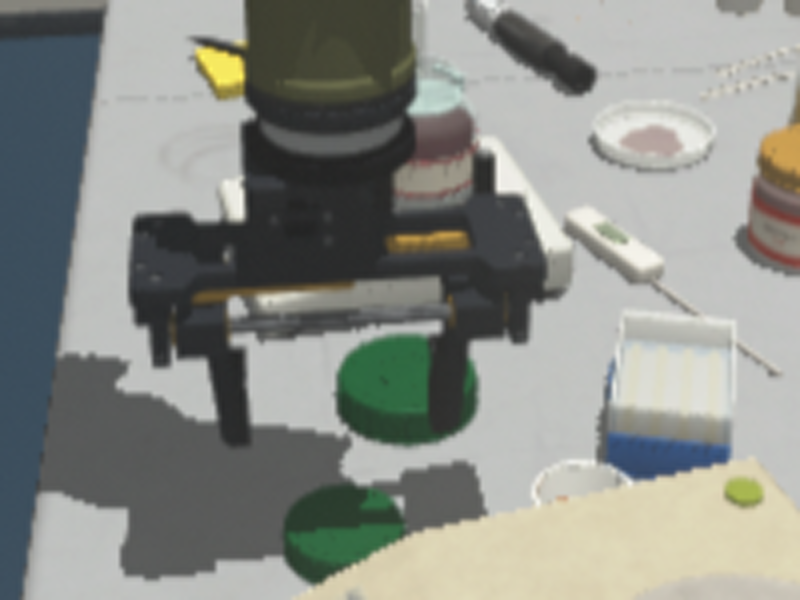

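>>> send_rows(motion=[{"x":0,"y":0,"z":1,"rx":0,"ry":0,"rz":0,"jaw":8.8},{"x":0,"y":0,"z":1,"rx":0,"ry":0,"rz":0,"jaw":8.8},{"x":0,"y":0,"z":0.6,"rx":0,"ry":0,"rz":0,"jaw":8.8},{"x":0,"y":0,"z":0,"rx":0,"ry":0,"rz":0,"jaw":8.8},{"x":0,"y":0,"z":0,"rx":0,"ry":0,"rz":0,"jaw":8.8}])

```text
clock: 4.95
tool_pos: [0.5029, -0.1237, 0.0192]
eef_rot: [0.707, 0.707, -0.0, -0.0]
contact_force: [0.3, -0.2, 1.1]
opening: 1.0
finger_force: 0.0
```

Run:
```python
from h import *
s=get_state(); print(s["tool_pos"],s["contact_force"])
s2=snapshot("side"); save(s2,"side4.png",(250,230,370,320),6)
p=s["tool_pos"]; print(proj(s2,p), proj(s2,p+[0,0,-.011]))
```

```text
[ 0.50291025 -0.12366436  0.0191504 ] [ 0.29947382 -0.24239759  1.07676358]
(np.float64(306.579290151498), np.float64(297.9305934902267)) (np.float64(306.71628669236344), np.float64(302.23638176909077))
```

View pics/side4.png

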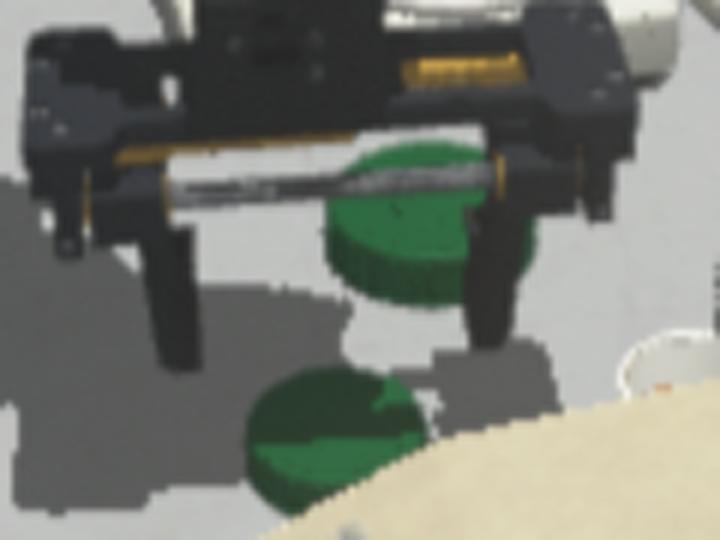

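>>> send_rows(motion=[{"x":0,"y":0,"z":0.2,"rx":0,"ry":0,"rz":0,"jaw":8.8},{"x":0,"y":0,"z":0.2,"rx":0,"ry":0,"rz":0,"jaw":8.8},{"x":0,"y":0,"z":0,"rx":0,"ry":0,"rz":0,"jaw":8.8},{"x":0,"y":0,"z":0,"rx":0,"ry":0,"rz":0,"jaw":7.5},{"x":0,"y":0,"z":0,"rx":0,"ry":0,"rz":0,"jaw":7}], grip_force=8)

```text
clock: 5.5
tool_pos: [0.5031, -0.1237, 0.0153]
eef_rot: [0.707, 0.707, 0.0, 0.0]
contact_force: [0.4, 0.1, -1.2]
opening: 0.843
finger_force: 0.0
```

>>> send_rows(motion=[{"x":0,"y":0,"z":0,"rx":0,"ry":0,"rz":0,"jaw":6.5},{"x":0,"y":0,"z":0,"rx":0,"ry":0,"rz":0,"jaw":6},{"x":0,"y":0,"z":0,"rx":0,"ry":0,"rz":0,"jaw":5.6},{"x":0,"y":0,"z":0,"rx":0,"ry":0,"rz":0,"jaw":5.6},{"x":0,"y":0,"z":0,"rx":0,"ry":0,"rz":0,"jaw":5.6}])

```text
clock: 6.0
tool_pos: [0.503, -0.1237, 0.0153]
eef_rot: [0.707, 0.707, 0.0, -0.0]
contact_force: [-0.1, -0.1, 0.1]
opening: 0.632
finger_force: 0.0
```

Run:
```python
from h import *
s=get_state(); print(s["tool_pos"],s["contact_force"],s["opening"],s["finger_force"])
s2=snapshot("side"); save(s2,"side5.png",(250,230,370,320),6)
```

```text
[ 0.50301861 -0.12370499  0.01528974] [-0.09034473 -0.08010875  0.07417826] 0.6317245704621491 0.0
```

View pics/side5.png

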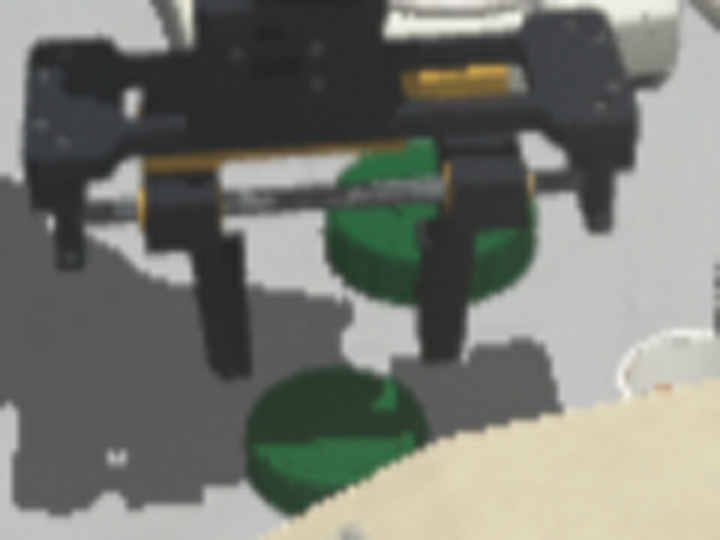

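>>> send_rows(motion=[{"x":0,"y":0,"z":0,"rx":0,"ry":0,"rz":0,"jaw":8.8},{"x":0,"y":0,"z":0,"rx":0,"ry":0,"rz":0,"jaw":8.8},{"x":0,"y":0,"z":0.2,"rx":0,"ry":0,"rz":0,"jaw":8.8},{"x":0,"y":0,"z":0.2,"rx":0,"ry":0,"rz":0,"jaw":8.8},{"x":0,"y":0,"z":0.1,"rx":0,"ry":0,"rz":0,"jaw":8.8}])

```text
clock: 6.55
tool_pos: [0.5029, -0.1236, 0.01]
eef_rot: [0.707, 0.707, -0.0, -0.0]
contact_force: [-0.3, -0.2, -1.2]
opening: 0.999
finger_force: 0.0
```

Run:
```python
from h import *
s=get_state(); print(s["tool_pos"],s["contact_force"],s["opening"],s["q"])
```

```text
[ 0.50291413 -0.12364756  0.0100238 ] [-0.25021015 -0.15793826 -1.24902665] 0.9986387862332627 [ 0.15080972  0.8923845   0.00218147  2.02317728 -0.00806447  0.22632974
  0.16004477]
```

>>> send_rows(motion=[{"x":0,"y":0,"z":0.2,"rx":0,"ry":0,"rz":0,"jaw":8.8},{"x":0,"y":0,"z":0.2,"rx":0,"ry":0,"rz":0,"jaw":8.8},{"x":0,"y":0,"z":0.1,"rx":0,"ry":0,"rz":0,"jaw":8.8},{"x":0,"y":0,"z":0,"rx":0,"ry":0,"rz":0,"jaw":8.8},{"x":0,"y":0,"z":0,"rx":0,"ry":0,"rz":0,"jaw":8.8}])

```text
clock: 7.05
tool_pos: [0.503, -0.1237, 0.0053]
eef_rot: [0.707, 0.707, 0.0, -0.0]
contact_force: [0.0, -0.5, -0.8]
opening: 0.998
finger_force: 0.0
```

Run:
```python
from h import *
s=get_state(); print(s["tool_pos"],s["contact_force"],s["opening"])
s2=snapshot("side"); save(s2,"side6.png",(250,230,370,320),6)
s=snapshot("top"); save(s,"top6.png",(380,170,460,250),7)
a=cv2.imread("pics/side6.png");b=cv2.imread("pics/top6.png"); 
cv2.imwrite("pics/both6.png",np.hstack([cv2.resize(a,(480,360)),cv2.resize(b,(320,320))[:, :].copy() if 0 else cv2.copyMakeBorder(cv2.resize(b,(320,320)),0,40,0,0,cv2.BORDER_CONSTANT)]))
```

```text
[ 0.50302952 -0.12369519  0.00526998] [ 0.02213711 -0.50800928 -0.81627073] 0.99811440556526
```

View pics/both6.png

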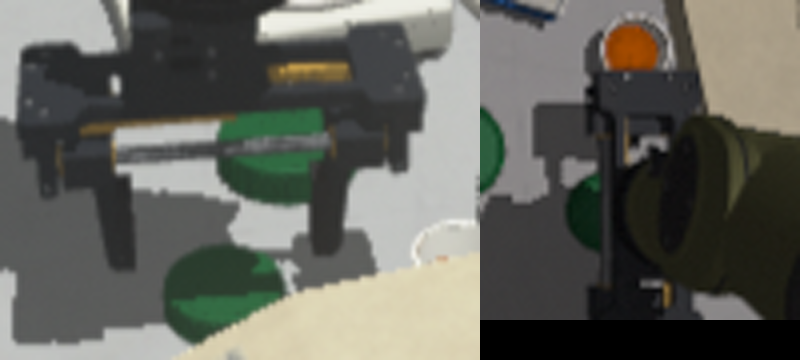

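>>> send_rows(motion=[{"x":0,"y":0,"z":0.15,"rx":0,"ry":0,"rz":0,"jaw":8.8},{"x":0,"y":0,"z":0.15,"rx":0,"ry":0,"rz":0,"jaw":8.8},{"x":0,"y":0,"z":0.1,"rx":0,"ry":0,"rz":0,"jaw":8.8},{"x":0,"y":0,"z":0,"rx":0,"ry":0,"rz":0,"jaw":8.8},{"x":0,"y":0,"z":0,"rx":0,"ry":0,"rz":0,"jaw":8.8}])

```text
clock: 7.65
tool_pos: [0.503, -0.1237, 0.0012]
eef_rot: [0.707, 0.707, 0.0, -0.0]
contact_force: [-0.4, 0.6, 0.4]
opening: 1.0
finger_force: 0.0
```

>>> send_rows(motion=[{"x":0,"y":0,"z":0.15,"rx":0,"ry":0,"rz":0,"jaw":8.8},{"x":0,"y":0,"z":0.15,"rx":0,"ry":0,"rz":0,"jaw":8.8},{"x":0,"y":0,"z":0.1,"rx":0,"ry":0,"rz":0,"jaw":8.8},{"x":0,"y":0,"z":0,"rx":0,"ry":0,"rz":0,"jaw":8.8},{"x":0,"y":0,"z":0,"rx":0,"ry":0,"rz":0,"jaw":8.8}])

```text
clock: 8.15
tool_pos: [0.503, -0.1237, -0.0028]
eef_rot: [0.707, 0.707, -0.0, -0.0]
contact_force: [0.3, -0.5, 0.1]
opening: 0.997
finger_force: 0.0
```

```bash
cat >> h.py <<'E'
def tips(s2):
    g=s2["img"].max(2).astype(int); out=[]
    for a,b in((268,292),(322,345)):
        sub=(g[240:330,a:b]<60); rows=np.where(sub.sum(1)>=4)[0]+240
        if len(rows):
            # contiguous from top
            k=np.where(np.diff(rows)>1)[0]; r=rows[k[0]] if len(k) else rows[-1]
            out.append((r,np.where(sub[r-2-240])[0].mean()+a))
    return out
E
python3 - <<'E'
from h import *
s=snapshot("side"); t=tips(s); print(t)
p=get_state()["tool_pos"]; print(p,[proj(s,p+[dx,-.009,dz]) for dx,dz in((-.05,-.011),(.05,-.011),(-.05,.02),(.05,.02))])
print(s["img"][290:304,276:288].max(2))
E
```

```text
[(np.int64(264), np.float64(280.0)), (np.int64(248), np.float64(329.0))]
[ 0.50299566 -0.12367615 -0.00270195] [(np.float64(282.65303502464155), np.float64(315.6636358753255)), (np.float64(331.8463103959159), np.float64(311.68958827170985)), (np.float64(281.8609934301869), np.float64(303.58200139653644)), (np.float64(331.8728119996675), np.float64(299.66693695764013))]
[[48 45 46 44 43 43 44 56 87 90 90 90]
 [48 44 45 43 43 43 45 58 88 91 91 91]
 [51 45 43 44 43 43 43 54 88 90 90 90]
 [53 45 44 45 44 43 44 52 88 90 91 90]
 [62 47 45 45 43 43 45 52 87 91 91 91]
 [66 47 46 45 44 44 44 52 88 91 90 90]
 [68 48 46 45 45 45 46 53 85 91 90 90]
 [81 52 46 45 46 45 44 51 79 90 92 91]
 [86 54 47 46 50 44 45 50 77 89 91 91]
 [88 66 50 47 48 45 45 52 78 89 91 91]
 [90 84 71 54 53 55 57 65 80 90 91 92]
 [91 90 86 81 81 81 83 85 87 90 91 91]
 [91 91 91 91 90 90 90 90 91 91 92 92]
 [91 92 92 92 91 91 92 91 92 92 92 92]]
```

>>> send_rows(motion=[{"x":0,"y":0,"z":0.2,"rx":0,"ry":0,"rz":0,"jaw":8.8},{"x":0,"y":0,"z":0.2,"rx":0,"ry":0,"rz":0,"jaw":8.8},{"x":0,"y":0,"z":0.2,"rx":0,"ry":0,"rz":0,"jaw":8.8},{"x":0,"y":0,"z":0,"rx":0,"ry":0,"rz":0,"jaw":8.8},{"x":0,"y":0,"z":0,"rx":0,"ry":0,"rz":0,"jaw":8.8}])

```text
clock: 8.7
tool_pos: [0.5029, -0.1237, -0.0088]
eef_rot: [0.707, 0.707, -0.0, -0.0]
contact_force: [-0.4, -0.3, -0.2]
opening: 0.995
finger_force: 0.0
```

>>> send_rows(motion=[{"x":0,"y":0,"z":0.2,"rx":0,"ry":0,"rz":0,"jaw":8.8},{"x":0,"y":0,"z":0.2,"rx":0,"ry":0,"rz":0,"jaw":8.8},{"x":0,"y":0,"z":0.1,"rx":0,"ry":0,"rz":0,"jaw":8.8},{"x":0,"y":0,"z":0,"rx":0,"ry":0,"rz":0,"jaw":8.8},{"x":0,"y":0,"z":0,"rx":0,"ry":0,"rz":0,"jaw":8.8}])

```text
clock: 9.2
tool_pos: [0.503, -0.1237, -0.0137]
eef_rot: [0.707, 0.707, 0.0, -0.0]
contact_force: [-0.9, -0.7, 1.0]
opening: 0.999
finger_force: 0.0
```

Run:
```python
from h import *
st=get_state(); print(st["tool_pos"],st["contact_force"])
s=snapshot("side"); print(s["img"][292:318,274:290].max(2))
p=st["tool_pos"]; print([proj(s,p+[-.053,-.009,dz]) for dz in(-.011,.02)])
```

```text
[ 0.50300904 -0.12369228 -0.01372075] [-0.94472538 -0.71809178  1.02244541]
[[ 88  64  48  46  46  45  45  45  44  54  88  91  91  91  91  90]
 [ 88  67  49  45  47  45  43  44  43  52  88  91  90  91  90  91]
 [ 89  74  50  46  46  46  44  45  45  52  88  90  91  91  91  91]
 [ 91  84  53  46  46  44  45  46  44  53  87  91  91  91  91  92]
 [ 91  87  58  47  47  46  45  45  45  51  80  90  91  92  91  91]
 [ 91  88  65  48  46  46  45  45  45  51  77  89  91  91  92  91]
 [ 91  88  68  49  46  47  46  45  45  50  78  90  92  92  92  92]
 [ 91  89  75  51  46  45  45  45  46  51  77  90  91  91  91  92]
 [ 91  91  85  53  48  47  45  45  46  50  70  89  91  92  92  92]
 [ 91  91  87  54  47  47  48  45  46  49  68  89  91  92  92  92]
 [ 92  91  88  59  48  48  52  47  46  50  68  90  91  92  92  91]
 [ 91  91  89  67  51  48  49  47  46  49  69  90  93  92  92  90]
 [ 91  90  91  84  65  52  50  51  52  55  72  91  93  92  92  91]
 [ 91  92  92  91  84  72  66  72  80  81  86  93  93  93  93  92]
 [ 92  92  91  92  90  88  86  88  91  91  91  92  93  91  92  92]
 [ 92  92  91  91  92  92  91  91  91  92  90  92  92  92  92  92]
 [ 92  93  92  92  92  92  92  93  92  92  91  92  92  92  92  92]
 [ 92  92  92  92  92  92  92  92  92  92  91  91  93  92  92  91]
 [ 92  93  92  92  92  92  92  92  92  91  92  92  92  92  91  91]
 [ 92  92  92  92  92  92  92  94 105 106 105 105 105 105 104 105]
 [ 92  92  94 104 105 105 106 117 167 172 170 170 170 170 168 170]
 [ 92  93 106 164 170 170 171 173 190 191 191 191 190 190 190 191]
 [ 92  93 112 184 191 191 191 190 192 193 193 192 191 191 193 193]
 [105 107 121 186 193 192 191 191 191 192 193 192 191 192 193 193]
 [170 170 173 191 193 193 192 192 192 192 193 192 192 193 193 193]
 [191 190 191 192 193 193 192 192 193 193 193 193 193 193 194 195]]
[(np.float64(281.4524977855217), np.float64(319.9893456336887)), (np.float64(280.6449855996344), np.float64(308.04644773913344))]
```

>>> send_rows(motion=[{"x":0,"y":0,"z":0.2,"rx":0,"ry":0,"rz":0,"jaw":8.8},{"x":0,"y":0,"z":0.2,"rx":0,"ry":0,"rz":0,"jaw":8.8},{"x":0,"y":0,"z":0.1,"rx":0,"ry":0,"rz":0,"jaw":8.8},{"x":0,"y":0,"z":0,"rx":0,"ry":0,"rz":0,"jaw":8.8},{"x":0,"y":0,"z":0,"rx":0,"ry":0,"rz":0,"jaw":8.8}])

```text
clock: 9.75
tool_pos: [0.503, -0.1237, -0.0188]
eef_rot: [0.707, 0.707, -0.0, -0.0]
contact_force: [0.3, -0.1, 0.1]
opening: 0.998
finger_force: 0.0
```

>>> send_rows(motion=[{"x":0,"y":0,"z":0.1,"rx":0,"ry":0,"rz":0,"jaw":8.8},{"x":0,"y":0,"z":0.1,"rx":0,"ry":0,"rz":0,"jaw":8.8},{"x":0,"y":0,"z":0.1,"rx":0,"ry":0,"rz":0,"jaw":8.8},{"x":0,"y":0,"z":0,"rx":0,"ry":0,"rz":0,"jaw":8.8},{"x":0,"y":0,"z":0,"rx":0,"ry":0,"rz":0,"jaw":8.8}])

```text
clock: 10.25
tool_pos: [0.503, -0.1237, -0.0217]
eef_rot: [0.707, 0.707, 0.0, -0.0]
contact_force: [-0.4, -1.1, 0.3]
opening: 0.999
finger_force: 0.0
```

>>> send_rows(motion=[{"x":0,"y":0,"z":0.1,"rx":0,"ry":0,"rz":0,"jaw":8.8},{"x":0,"y":0,"z":0.1,"rx":0,"ry":0,"rz":0,"jaw":8.8},{"x":0,"y":0,"z":0.1,"rx":0,"ry":0,"rz":0,"jaw":8.8},{"x":0,"y":0,"z":0,"rx":0,"ry":0,"rz":0,"jaw":8.8},{"x":0,"y":0,"z":0,"rx":0,"ry":0,"rz":0,"jaw":8.8}])

```text
clock: 10.75
tool_pos: [0.503, -0.1237, -0.0247]
eef_rot: [0.707, 0.707, -0.0, -0.0]
contact_force: [0.4, 1.0, 0.2]
opening: 0.997
finger_force: 0.0
```

Run:
```python
from h import *
st=get_state(); print(st["tool_pos"],st["contact_force"])
s=snapshot("side"); print(s["img"][302:318,274:290].max(2))
p=st["tool_pos"]; print([proj(s,[p[0]-.053,p[1]-.009,z]) for z in(0,.005)])
```

```text
[ 0.5029551  -0.12368905 -0.02474822] [0.35317607 1.03374274 0.23304602]
[[ 91  89  75  51  46  47  45  45  45  48  67  89  91  91  91  91]
 [ 91  91  84  53  47  47  46  45  45  49  68  90  92  92  91  90]
 [ 91  90  87  58  48  47  46  46  46  49  68  91  93  93  92  90]
 [ 92  91  88  65  49  47  46  46  45  49  63  90  93  92  93  92]
 [ 91  91  89  68  49  47  47  46  45  47  60  89  92  92  92  91]
 [ 91  92  90  76  53  48  47  46  46  47  60  89  91  92  92  91]
 [ 92  92  91  86  66  51  49  48  48  51  63  88  92  91  92  92]
 [ 92  92  92  90  84  72  61  64  65  72  75  89  92  91  91  92]
 [ 91  91  92  92  90  87  83  85  85  88  87  91  91  91  91  91]
 [ 92  92  92  92  92  91  91  92  91  92  92  92  92  91  91  92]
 [ 92  91  92  93 104 105 105 105 105 106 105 106 104 104 104 106]
 [ 91  92  92 106 164 170 170 170 170 171 170 170 168 169 171 171]
 [ 93  92  93 111 183 191 190 190 190 191 191 191 189 189 191 192]
 [ 94 104 105 121 186 192 191 190 192 192 193 192 191 193 193 192]
 [116 165 170 174 191 193 191 192 192 193 193 193 192 193 193 194]
 [173 188 190 191 193 193 192 193 193 193 193 193 193 193 195 195]]
[(np.float64(280.78365055475604), np.float64(310.49843690903447)), (np.float64(280.651710848922), np.float64(308.5481528309095))]
```

>>> send_rows(motion=[{"x":0,"y":0,"z":0,"rx":0,"ry":0,"rz":0,"jaw":7.5},{"x":0,"y":0,"z":0,"rx":0,"ry":0,"rz":0,"jaw":6.8},{"x":0,"y":0,"z":0,"rx":0,"ry":0,"rz":0,"jaw":6.4},{"x":0,"y":0,"z":0,"rx":0,"ry":0,"rz":0,"jaw":6},{"x":0,"y":0,"z":0,"rx":0,"ry":0,"rz":0,"jaw":5.6}], grip_force=10)

```text
clock: 11.3
tool_pos: [0.503, -0.1237, -0.0247]
eef_rot: [0.707, 0.707, 0.0, -0.0]
contact_force: [0.0, -0.2, -0.0]
opening: 0.695
finger_force: 10.0
```

>>> send_rows(motion=[{"x":0,"y":0,"z":0,"rx":0,"ry":0,"rz":0,"jaw":5.6},{"x":0,"y":0,"z":0,"rx":0,"ry":0,"rz":0,"jaw":5.6},{"x":0,"y":0,"z":0,"rx":0,"ry":0,"rz":0,"jaw":5.6},{"x":0,"y":0,"z":0,"rx":0,"ry":0,"rz":0,"jaw":5.6},{"x":0,"y":0,"z":0,"rx":0,"ry":0,"rz":0,"jaw":5.6}])

```text
clock: 11.8
tool_pos: [0.503, -0.1237, -0.0247]
eef_rot: [0.707, 0.707, 0.0, -0.0]
contact_force: [-0.5, -0.6, 0.6]
opening: 0.693
finger_force: 10.0
```

>>> send_rows(motion=[{"x":0,"y":0,"z":0,"rx":0,"ry":0,"rz":0,"jaw":5.6},{"x":0,"y":0,"z":-1,"rx":0,"ry":0,"rz":0,"jaw":5.6},{"x":0,"y":0,"z":-2.5,"rx":0,"ry":0,"rz":0,"jaw":5.6},{"x":0,"y":0,"z":-4,"rx":0,"ry":0,"rz":0,"jaw":5.6},{"x":0,"y":0,"z":-4,"rx":0,"ry":0,"rz":0,"jaw":5.6}], grip_force=20)

```text
clock: 12.3
tool_pos: [0.5023, -0.1236, 0.0917]
eef_rot: [0.707, 0.707, -0.0, -0.001]
contact_force: [0.8, 0.2, -0.3]
opening: 0.695
finger_force: 20.0
```

>>> send_rows(motion=[{"x":0,"y":0,"z":-3,"rx":0,"ry":0,"rz":0,"jaw":5.6},{"x":0,"y":0,"z":-2,"rx":0,"ry":0,"rz":0,"jaw":5.6},{"x":0,"y":0,"z":-1,"rx":0,"ry":0,"rz":0,"jaw":5.6},{"x":0,"y":0,"z":0,"rx":0,"ry":0,"rz":0,"jaw":5.6},{"x":0,"y":0,"z":0,"rx":0,"ry":0,"rz":0,"jaw":5.6}])

```text
clock: 12.8
tool_pos: [0.5025, -0.1236, 0.1497]
eef_rot: [0.707, 0.707, -0.0, -0.001]
contact_force: [0.3, -1.1, -1.3]
opening: 0.693
finger_force: 20.0
```

Run:
```python
from h import *
st=get_state(); print(st["tool_pos"],st["contact_force"],st["moment"],st["opening"])
s=snapshot("side"); i=cv2.cvtColor(s["img"],cv2.COLOR_RGB2HSV)
m=cv2.inRange(i,(60,100,20),(90,255,255))
n,l,q,c=cv2.connectedComponentsWithStats(m)
for k in range(1,n):
    if q[k,4]>60: print(q[k],c[k])
p=st["tool_pos"]
for dz in(.025,.0427,.0337): print(dz,proj(s,p+[0,0,dz]))
t=snapshot("top")
print("peg",ray(t,316.85,196.05,.083),"rim",ray(t,317.,195.2,.128))
sub=t["img"][170:225,295:345]; h=cv2.cvtColor(sub,cv2.COLOR_RGB2HSV)
print(h[26,18:27]); 
mm=((h[...,0]>75)&(h[...,0]<105)&(h[...,1]>20)&(h[...,2]>120)).astype(np.uint8)
print("\n".join("".join(".#"[v] for v in r) for r in mm))
```

```text
[ 0.50245524 -0.12355081  0.14970658] [ 0.29101532 -1.07579314 -1.30116283] [-0.04265587  0.07851228  0.00664744] 0.6933761327259941
[289 227  30  13 158] [304.53164557 231.15822785]
[305 254  33  20 520] [321.17692308 263.875     ]
0.025 (np.float64(304.2053583105637), np.float64(231.17295035267423))
0.0427 (np.float64(303.93676674283506), np.float64(222.81218614592794))
0.0337 (np.float64(304.07402772208656), np.float64(227.08486935788932))
peg [0.57454141 0.15796804 0.083     ] rim [0.57360236 0.15717983 0.128     ]
[[ 83  16 187]
 [ 82  15 187]
 [ 78  16 189]
 [ 78  16 189]
 [ 80  16 189]
 [ 81  17 190]
 [ 81  19 190]
 [ 80  16 190]
 [ 80  16 190]]
..................................................
..................................................
..................................................
..................................................
..................................................
..................................................
..................................................
..................................................
...............................
[... 1665 characters left out ...]
.....................................
..................................................
..................................................
..................................................
..................................................
..................................................
..................................................
..................................................
..................................................
..................................................
..................................................
..................................................
..................................................
..................................................
```

Run:
```python
from h import *
t=snapshot("top")
sub=t["img"][170:225,295:345]; h=cv2.cvtColor(sub,cv2.COLOR_RGB2HSV)
mm=((h[...,0]>70)&(h[...,0]<105)&(h[...,1]>11)&(h[...,2]>140)).astype(np.uint8)
n,l,q,c=cv2.connectedComponentsWithStats(mm); k=1+np.argmax(q[1:,4]); print(q[k],c[k])
print("\n".join("".join(".#"[v] for v in r) for r in (l==k).astype(int)[15:40]))
cn=max(cv2.findContours((l==k).astype(np.uint8),0,1)[0],key=len); e=cv2.minEnclosingCircle(cn); print(e)
u,v=c[k]+[295,170]
for z in(.125,.134): print(ray(t,u,v,z), ray(t,e[0][0]+295,e[0][1]+170,z))
```

```text
[ 12  15  20  20 303] [21.29372937 24.43894389]
..................####............................
.................#######.##.......................
...............##############.....................
..............################....................
.............#################....................
.............##################...................
.............##################...................
.............##################...................
.............###################..................
............####################..................
............###################...................
............###################...................
............###################...................
............###################...................
.............#################....................
..............################....................
..............###############.....................
...............#############......................
.................#.########.......................
.....................####.........................
..................................................
..................................................
..................................................
..................................................
..................................................
((21.310810089111328, 24.37837791442871), 9.990462303161621)
[0.57585901 0.15912184 0.125     ] [0.57602262 0.15907738 0.125     ]
[0.57517632 0.15902725 0.134     ] [0.5753385  0.15898319 0.134     ]
```

>>> send_rows(motion=[{"x":2,"y":0.5,"z":0,"rx":0,"ry":0,"rz":0,"jaw":5.6},{"x":3.5,"y":0.9,"z":0,"rx":0,"ry":0,"rz":0,"jaw":5.6},{"x":3.5,"y":0.9,"z":0,"rx":0,"ry":0,"rz":0,"jaw":5.6},{"x":3.5,"y":0.9,"z":0,"rx":0,"ry":0,"rz":0,"jaw":5.6},{"x":3.5,"y":0.9,"z":0,"rx":0,"ry":0,"rz":0,"jaw":5.6}])

```text
clock: 13.45
tool_pos: [0.5437, 0.0377, 0.1493]
eef_rot: [0.707, 0.707, -0.001, -0.001]
contact_force: [-0.1, -0.3, -0.7]
opening: 0.691
finger_force: 20.0
```

>>> send_rows(motion=[{"x":3.5,"y":0.9,"z":0,"rx":0,"ry":0,"rz":0,"jaw":5.6},{"x":3.5,"y":0.9,"z":0,"rx":0,"ry":0,"rz":0,"jaw":5.6},{"x":3,"y":0.9,"z":0,"rx":0,"ry":0,"rz":0,"jaw":5.6},{"x":2,"y":0.4,"z":0,"rx":0,"ry":0,"rz":0,"jaw":5.6},{"x":0.3,"y":0.1,"z":0,"rx":0,"ry":0,"rz":0,"jaw":5.6}])

```text
clock: 13.95
tool_pos: [0.5754, 0.1633, 0.149]
eef_rot: [0.705, 0.709, 0.0, -0.001]
contact_force: [-0.3, -0.1, -0.2]
opening: 0.698
finger_force: 20.0
```

>>> send_rows(motion=[{"x":0,"y":0,"z":0,"rx":0,"ry":0,"rz":0,"jaw":5.6},{"x":0,"y":0,"z":1,"rx":0,"ry":0,"rz":0,"jaw":5.6},{"x":0,"y":0,"z":1,"rx":0,"ry":0,"rz":0,"jaw":5.6},{"x":0,"y":0,"z":0,"rx":0,"ry":0,"rz":0,"jaw":5.6},{"x":0,"y":0,"z":0,"rx":0,"ry":0,"rz":0,"jaw":5.6}])

```text
clock: 14.45
tool_pos: [0.5756, 0.1583, 0.1297]
eef_rot: [0.708, 0.707, -0.001, -0.0]
contact_force: [0.4, -0.3, -0.5]
opening: 0.692
finger_force: 20.0
```

Run:
```python
from h import *
st=get_state(); print(st["tool_pos"],st["eef_rot"],st["q"],st["contact_force"],st["moment"])
s=snapshot("side"); i=cv2.cvtColor(s["img"],cv2.COLOR_RGB2HSV)
m=cv2.inRange(i,(60,90,15),(90,255,255))[150:215,290:360]>0
print("\n".join("%d "%(150+k)+"".join(".#"[int(v)] for v in r) for k,r in enumerate(m) if r.any()))
p=st["tool_pos"].copy(); L=p+[0,0,.0337]
print("lid top/bot ctr",proj(s,L+[0,0,.009]),proj(s,L-[0,0,.009]),"front bottom",proj(s,L+[0,-.031,-.009]),"front top",proj(s,L+[0,-.031,.009]),"L/R",proj(s,L-[.031,0,0]),proj(s,L+[.031,0,0]))
print("rim",proj(s,(.5757,.159,.134)))
save(s,"side9.png",(285,140,365,220),7)
```

```text
[0.57557364 0.15834689 0.12972473] [ 7.07501070e-01  7.06711898e-01 -6.72743794e-04 -2.77134263e-04] [-0.39045921  0.75667512  0.078504    1.73518729 -0.08839589  0.65461298
 -0.26416897] [ 0.40120387 -0.27243086 -0.54326437] [-0.04551103  0.06568421 -0.0269874 ]
172 ..........................................####........................
173 ..........................................#####.......................
175 ............................................###.......................
176 .........................######################.......................
177 ..........................####################........................
178 ............................#################.........................
179 ................................#.########.##.........................
180 ..................................###......#..........................
181 ..................................#.#..##.............................
182 .......................................#.#............................
lid top/bot ctr (np.float64(325.4466961818017), np.float64(172.23046615375844)) (np.float64(325.48351471876924), np.float64(178.91098972488564)) front bottom (np.float64(326.99926884899077), np.float64(183.95130959832952)) front top (np.float64(326.9734885166439), np.float64(177.1242375156356)) L/R (np.float64(313.0411001013402), np.float64(176.23451013697843)) (np.float64(337.8254214393914), np.float64(174.93605928437682))
rim (np.float64(325.5436575192481), np.float64(186.25884749115278))
```

>>> send_rows(motion=[{"x":0.05,"y":0,"z":1,"rx":0,"ry":0,"rz":0,"jaw":5.6},{"x":0,"y":0,"z":0.8,"rx":0,"ry":0,"rz":0,"jaw":5.6},{"x":0,"y":0,"z":0.5,"rx":0,"ry":0,"rz":0,"jaw":5.6},{"x":0,"y":0,"z":0,"rx":0,"ry":0,"rz":0,"jaw":5.6},{"x":0,"y":0,"z":0,"rx":0,"ry":0,"rz":0,"jaw":5.6}])

```text
clock: 15.0
tool_pos: [0.576, 0.1598, 0.1071]
eef_rot: [0.707, 0.707, -0.0, -0.0]
contact_force: [-0.4, 0.0, -0.6]
opening: 0.696
finger_force: 20.0
```

>>> send_rows(motion=[{"x":0,"y":0,"z":0.1,"rx":0,"ry":0,"rz":0,"jaw":5.6},{"x":0,"y":0,"z":0.1,"rx":0,"ry":0,"rz":0,"jaw":5.6},{"x":0,"y":0,"z":0.1,"rx":0,"ry":0,"rz":0,"jaw":5.6},{"x":0,"y":0,"z":0,"rx":0,"ry":0,"rz":0,"jaw":5.6},{"x":0,"y":0,"z":0,"rx":0,"ry":0,"rz":0,"jaw":5.6}])

```text
clock: 15.5
tool_pos: [0.576, 0.1598, 0.1044]
eef_rot: [0.707, 0.707, 0.0, -0.0]
contact_force: [-0.0, -0.3, -0.1]
opening: 0.691
finger_force: 20.0
```

>>> send_rows(motion=[{"x":-0.06,"y":0,"z":0.1,"rx":0,"ry":0,"rz":0,"jaw":5.6},{"x":0,"y":0,"z":0.1,"rx":0,"ry":0,"rz":0,"jaw":5.6},{"x":0,"y":0,"z":0.1,"rx":0,"ry":0,"rz":0,"jaw":5.6},{"x":0,"y":0,"z":0,"rx":0,"ry":0,"rz":0,"jaw":5.6},{"x":0,"y":0,"z":0,"rx":0,"ry":0,"rz":0,"jaw":5.6}])

```text
clock: 16.0
tool_pos: [0.576, 0.1593, 0.1013]
eef_rot: [0.707, 0.707, 0.0, -0.0]
contact_force: [-0.2, -0.4, -0.3]
opening: 0.695
finger_force: 20.0
```

>>> send_rows(motion=[{"x":0,"y":0,"z":0.1,"rx":0,"ry":0,"rz":0,"jaw":5.6},{"x":0,"y":0,"z":0.1,"rx":0,"ry":0,"rz":0,"jaw":5.6},{"x":0,"y":0,"z":0,"rx":0,"ry":0,"rz":0,"jaw":5.6},{"x":0,"y":0,"z":0,"rx":0,"ry":0,"rz":0,"jaw":5.6},{"x":0,"y":0,"z":0,"rx":0,"ry":0,"rz":0,"jaw":5.6}])

```text
clock: 16.5
tool_pos: [0.5761, 0.1594, 0.1006]
eef_rot: [0.707, 0.707, 0.0, 0.0]
contact_force: [-2.5, 0.5, 9.0]
opening: 0.693
finger_force: 20.0
```

>>> send_rows(motion=[{"x":0,"y":-0.03,"z":0,"rx":0,"ry":0,"rz":-0.05,"jaw":5.6},{"x":0,"y":0,"z":0,"rx":0,"ry":0,"rz":-0.06,"jaw":5.6},{"x":0,"y":0,"z":0,"rx":0,"ry":0,"rz":-0.06,"jaw":5.6},{"x":0,"y":0,"z":0,"rx":0,"ry":0,"rz":-0.06,"jaw":5.6},{"x":0,"y":0,"z":0,"rx":0,"ry":0,"rz":-0.06,"jaw":5.6}])

```text
clock: 17.0
tool_pos: [0.5756, 0.1602, 0.1006]
eef_rot: [0.597, 0.803, 0.001, -0.0]
contact_force: [-3.0, 1.6, 9.4]
opening: 0.691
finger_force: 20.0
```

```bash
cat > st.py <<'E'
from h import *
s=get_state(); np.set_printoptions(precision=4,suppress=True)
M=R.from_quat(s["eef_rot"]).as_matrix(); print(s["tool_pos"],"yaw y-axis deg",np.degrees(np.arctan2(M[1,1],M[0,1])),"zax",M[:,2],"F",s["contact_force"],"M",s["moment"],"q7",s["q"][6],s["opening"])
E
python3 st.py
```

```text
[0.5756 0.1602 0.1006] yaw y-axis deg 16.73925830056452 zax [ 0.0005  0.0016 -1.    ] F [-2.9924  1.5731  9.4292] M [ 0.2035  0.7668 -0.194 ] q7 -0.06472807551692453 0.6912759714525235
```

>>> send_rows(motion=[{"x":0,"y":0,"z":0,"rx":0,"ry":0,"rz":-0.06,"jaw":5.6},{"x":0,"y":0,"z":0,"rx":0,"ry":0,"rz":-0.06,"jaw":5.6},{"x":0,"y":0,"z":0,"rx":0,"ry":0,"rz":-0.06,"jaw":5.6},{"x":0,"y":0,"z":0,"rx":0,"ry":0,"rz":-0.06,"jaw":5.6},{"x":0,"y":0,"z":0,"rx":0,"ry":0,"rz":0,"jaw":5.6}])

```text
clock: 17.5
tool_pos: [0.5747, 0.1603, 0.1004]
eef_rot: [0.496, 0.868, 0.0, -0.001]
contact_force: [-5.0, 2.2, 9.8]
opening: 0.695
finger_force: 20.0
```

```bash
python3 st.py
```

```text
[0.5747 0.1603 0.1004] yaw y-axis deg 30.472311252134 zax [-0.0013  0.0014 -1.    ] F [-4.9909  2.1979  9.8081] M [0.1943 0.9856 0.0126] q7 0.09763047512619892 0.6946054016142954
```

>>> send_rows(motion=[{"x":0.06,"y":-0.05,"z":0,"rx":0,"ry":0,"rz":-0.06,"jaw":5.6},{"x":0,"y":0,"z":0,"rx":0,"ry":0,"rz":-0.06,"jaw":5.6},{"x":0,"y":0,"z":0,"rx":0,"ry":0,"rz":-0.06,"jaw":5.6},{"x":0,"y":0,"z":0,"rx":0,"ry":0,"rz":-0.06,"jaw":5.6},{"x":0,"y":0,"z":0,"rx":0,"ry":0,"rz":0,"jaw":5.6}])

```text
clock: 18.0
tool_pos: [0.5738, 0.1592, 0.099]
eef_rot: [0.39, 0.921, -0.001, -0.001]
contact_force: [-2.7, 0.0, -0.5]
opening: 0.697
finger_force: 20.0
```

```bash
python3 st.py
```

```text
[0.5738 0.1592 0.099 ] yaw y-axis deg 44.131238868929316 zax [-0.0023 -0.0004 -1.    ] F [-2.7421  0.049  -0.5153] M [-0.0129  0.5677  0.0251] q7 0.260540356912645 0.6971089998768074
```

>>> send_rows(motion=[{"x":0.03,"y":-0.03,"z":0.15,"rx":0,"ry":0,"rz":0,"jaw":5.6},{"x":0,"y":0,"z":0.15,"rx":0,"ry":0,"rz":0,"jaw":5.6},{"x":0,"y":0,"z":0.15,"rx":0,"ry":0,"rz":0,"jaw":5.6},{"x":0,"y":0,"z":0.05,"rx":0,"ry":0,"rz":0,"jaw":5.6},{"x":0,"y":0,"z":0,"rx":0,"ry":0,"rz":0,"jaw":5.6}])

```text
clock: 18.5
tool_pos: [0.5739, 0.1591, 0.0944]
eef_rot: [0.39, 0.921, -0.001, -0.0]
contact_force: [-4.3, -0.3, 4.9]
opening: 0.696
finger_force: 20.0
```

```bash
python3 st.py
```

```text
[0.5739 0.1591 0.0944] yaw y-axis deg 44.08847952283912 zax [-0.0012 -0.0007 -1.    ] F [-4.2974 -0.2568  4.853 ] M [-0.2493  1.0045 -0.0298] q7 0.25820059280476104 0.6962865772278934
```

>>> send_rows(motion=[{"x":0.04,"y":-0.04,"z":-0.02,"rx":0,"ry":0,"rz":0.05,"jaw":5.6},{"x":0,"y":0,"z":0,"rx":0,"ry":0,"rz":0.08,"jaw":5.6},{"x":0,"y":0,"z":0,"rx":0,"ry":0,"rz":0.08,"jaw":5.6},{"x":0,"y":0,"z":0,"rx":0,"ry":0,"rz":0.08,"jaw":5.6},{"x":0,"y":0,"z":0,"rx":0,"ry":0,"rz":0.08,"jaw":5.6}])

```text
clock: 19.0
tool_pos: [0.5748, 0.1595, 0.0944]
eef_rot: [0.554, 0.833, 0.001, 0.001]
contact_force: [-1.3, -0.0, -0.3]
opening: 0.692
finger_force: 20.0
```

```bash
python3 st.py
```

```text
[0.5748 0.1595 0.0944] yaw y-axis deg 22.720611743994997 zax [ 0.0017  0.0002 -1.    ] F [-1.2533 -0.0362 -0.34  ] M [-0.0503  0.2565  0.0132] q7 0.004435381158420278 0.691929925791423
```

>>> send_rows(motion=[{"x":0,"y":0,"z":0,"rx":0,"ry":0,"rz":0.08,"jaw":5.6},{"x":0,"y":0,"z":0,"rx":0,"ry":0,"rz":0.08,"jaw":5.6},{"x":0,"y":0,"z":0,"rx":0,"ry":0,"rz":0.08,"jaw":5.6},{"x":0,"y":0,"z":0,"rx":0,"ry":0,"rz":0.08,"jaw":5.6},{"x":0,"y":0,"z":0,"rx":0,"ry":0,"rz":0,"jaw":5.6}])

```text
clock: 19.5
tool_pos: [0.5754, 0.1597, 0.0946]
eef_rot: [0.678, 0.735, 0.001, 0.001]
contact_force: [0.5, -0.1, -1.4]
opening: 0.693
finger_force: 20.0
```

```bash
python3 st.py
```

```text
[0.5754 0.1597 0.0946] yaw y-axis deg 4.571946190340443 zax [ 0.0029  0.0001 -1.    ] F [ 0.5087 -0.1162 -1.4389] M [-0.0608  0.0658  0.0112] q7 -0.20798237394184857 0.6929813301891291
```

>>> send_rows(motion=[{"x":0,"y":0,"z":0,"rx":0,"ry":0,"rz":0.06,"jaw":5.6},{"x":0,"y":0,"z":0,"rx":0,"ry":0,"rz":0.06,"jaw":5.6},{"x":0,"y":0,"z":0,"rx":0,"ry":0,"rz":0.06,"jaw":5.6},{"x":0,"y":0,"z":0,"rx":0,"ry":0,"rz":0.06,"jaw":5.6},{"x":0,"y":0,"z":0,"rx":0,"ry":0,"rz":0,"jaw":5.6}])

```text
clock: 20.0
tool_pos: [0.5755, 0.1604, 0.0945]
eef_rot: [0.761, 0.649, 0.002, 0.001]
contact_force: [2.2, 1.6, -4.2]
opening: 0.692
finger_force: 20.0
```

```bash
python3 st.py
```

```text
[0.5755 0.1604 0.0945] yaw y-axis deg -9.043663876712374 zax [ 0.0031  0.001  -1.    ] F [ 2.2191  1.6371 -4.1584] M [ 0.3334 -0.3704  0.026 ] q7 -0.3667983452283369 0.6922442153379734
```

>>> send_rows(motion=[{"x":0,"y":0,"z":0.04,"rx":0,"ry":0,"rz":0,"jaw":5.6},{"x":0,"y":0,"z":0,"rx":0,"ry":0,"rz":0.05,"jaw":5.6},{"x":0,"y":0,"z":0,"rx":0,"ry":0,"rz":0.05,"jaw":5.6},{"x":0,"y":0,"z":0,"rx":0,"ry":0,"rz":0.05,"jaw":5.6},{"x":0,"y":0,"z":0,"rx":0,"ry":0,"rz":0,"jaw":5.6}], grip_force=35)

```text
clock: 20.5
tool_pos: [0.576, 0.1602, 0.0944]
eef_rot: [0.807, 0.59, 0.002, 0.001]
contact_force: [5.3, 2.7, -4.1]
opening: 0.686
finger_force: 35.0
```

```bash
python3 st.py
```

```text
[0.576  0.1602 0.0944] yaw y-axis deg -17.666867649008537 zax [ 0.0039  0.0011 -1.    ] F [ 5.3137  2.7422 -4.1104] M [ 0.4651 -0.8524 -0.0482] q7 -0.46678249192005866 0.6862308910687352
```

>>> send_rows(motion=[{"x":0,"y":0,"z":0,"rx":0,"ry":0,"rz":0.04,"jaw":5.6},{"x":0,"y":0,"z":0,"rx":0,"ry":0,"rz":0.04,"jaw":5.6},{"x":0,"y":0,"z":0,"rx":0,"ry":0,"rz":0.04,"jaw":5.6},{"x":0,"y":0,"z":0,"rx":0,"ry":0,"rz":0,"jaw":5.6},{"x":0,"y":0,"z":0,"rx":0,"ry":0,"rz":0,"jaw":5.6}])

```text
clock: 21.0
tool_pos: [0.5764, 0.1602, 0.0944]
eef_rot: [0.841, 0.541, 0.002, 0.001]
contact_force: [4.6, 3.1, -4.5]
opening: 0.691
finger_force: 35.0
```

```bash
python3 st.py
```

```text
[0.5764 0.1602 0.0944] yaw y-axis deg -24.469240886729693 zax [ 0.0048  0.0012 -1.    ] F [ 4.6314  3.0554 -4.4647] M [ 0.4719 -1.0163  0.0988] q7 -0.5460759503547075 0.6910027386022571
```

>>> send_rows(motion=[{"x":0.05,"y":0.03,"z":0.03,"rx":0,"ry":0,"rz":0.03,"jaw":5.6},{"x":0,"y":0,"z":0,"rx":0,"ry":0,"rz":0.03,"jaw":5.6},{"x":0,"y":0,"z":0,"rx":0,"ry":0,"rz":0.03,"jaw":5.6},{"x":0,"y":0,"z":0,"rx":0,"ry":0,"rz":0,"jaw":5.6},{"x":0,"y":0,"z":0,"rx":0,"ry":0,"rz":0,"jaw":5.6}])

```text
clock: 21.5
tool_pos: [0.5771, 0.1599, 0.0944]
eef_rot: [0.864, 0.503, 0.002, 0.001]
contact_force: [5.4, 0.9, -3.4]
opening: 0.691
finger_force: 35.0
```

```bash
python3 st.py
```

```text
[0.5771 0.1599 0.0944] yaw y-axis deg -29.61318992820533 zax [ 0.0052  0.0002 -1.    ] F [ 5.4109  0.9493 -3.4067] M [ 0.1929 -1.0462  0.6044] q7 -0.6064505532325813 0.6911531797696896
```

>>> send_rows(motion=[{"x":0,"y":0,"z":0,"rx":0,"ry":0,"rz":0.03,"jaw":5.6},{"x":0,"y":0,"z":0,"rx":0,"ry":0,"rz":0.03,"jaw":5.6},{"x":0,"y":0,"z":0,"rx":0,"ry":0,"rz":0.03,"jaw":5.6},{"x":0,"y":0,"z":0,"rx":0,"ry":0,"rz":0,"jaw":5.6},{"x":0,"y":0,"z":0,"rx":0,"ry":0,"rz":0,"jaw":5.6}])

```text
clock: 22.0
tool_pos: [0.5776, 0.1599, 0.0945]
eef_rot: [0.885, 0.465, 0.003, 0.002]
contact_force: [7.2, 0.4, -3.6]
opening: 0.689
finger_force: 35.0
```

```bash
python3 st.py
```

```text
[0.5776 0.1599 0.0945] yaw y-axis deg -34.54931388631032 zax [ 0.0063 -0.0005 -1.    ] F [ 7.2475  0.4254 -3.5528] M [ 0.0656 -1.2254  1.4279] q7 -0.6650002187760182 0.6889839387160334
```

>>> send_rows(motion=[{"x":0,"y":0,"z":0.02,"rx":0,"ry":0,"rz":0.03,"jaw":5.6},{"x":0,"y":0,"z":0,"rx":0,"ry":0,"rz":0.03,"jaw":5.6},{"x":0,"y":0,"z":0,"rx":0,"ry":0,"rz":0.02,"jaw":5.6},{"x":0,"y":0,"z":0,"rx":0,"ry":0,"rz":0,"jaw":5.6},{"x":0,"y":0,"z":0,"rx":0,"ry":0,"rz":0,"jaw":5.6}])

```text
clock: 22.5
tool_pos: [0.578, 0.1599, 0.0946]
eef_rot: [0.903, 0.43, 0.003, 0.002]
contact_force: [7.7, 0.3, -1.3]
opening: 0.684
finger_force: 35.0
```

```bash
python3 st.py
```

```text
[0.578  0.1599 0.0946] yaw y-axis deg -39.12599049389287 zax [ 0.0073 -0.0004 -1.    ] F [ 7.7276  0.3009 -1.2747] M [ 0.0039 -1.4175  1.4957] q7 -0.7186819311968056 0.6838882704668313
```

>>> send_rows(motion=[{"x":0,"y":0,"z":0,"rx":0,"ry":0,"rz":0,"jaw":6.6},{"x":0,"y":0,"z":0,"rx":0,"ry":0,"rz":0,"jaw":7.2},{"x":0,"y":0,"z":0,"rx":0,"ry":0,"rz":0,"jaw":8},{"x":0,"y":0,"z":0,"rx":0,"ry":0,"rz":0,"jaw":8.8},{"x":0,"y":0,"z":0,"rx":0,"ry":0,"rz":0,"jaw":8.8}], grip_force=10)

```text
clock: 23.0
tool_pos: [0.574, 0.1596, 0.0935]
eef_rot: [0.905, 0.426, -0.0, -0.0]
contact_force: [-0.0, 0.9, 0.8]
opening: 1.002
finger_force: 0.0
```

```bash
python3 st.py
```

```text
[0.574  0.1596 0.0935] yaw y-axis deg -39.543519367741894 zax [-0.001  -0.0001 -1.    ] F [-0.0043  0.8878  0.8169] M [-0.0879  0.0327  0.0134] q7 -0.7226339806877854 1.0020576896605708
```

>>> send_rows(motion=[{"x":0.1,"y":0.13,"z":0,"rx":0,"ry":0,"rz":-0.1,"jaw":8.8},{"x":0,"y":0,"z":0,"rx":0,"ry":0,"rz":-0.1,"jaw":8},{"x":0,"y":0,"z":0,"rx":0,"ry":0,"rz":-0.1,"jaw":7.2},{"x":0,"y":0,"z":0,"rx":0,"ry":0,"rz":-0.1,"jaw":6.6},{"x":0,"y":0,"z":0,"rx":0,"ry":0,"rz":0,"jaw":6.4}])

```text
clock: 23.5
tool_pos: [0.5759, 0.1596, 0.0936]
eef_rot: [0.802, 0.598, -0.0, -0.0]
contact_force: [0.3, -0.3, 0.0]
opening: 0.728
finger_force: 0.0
```

>>> send_rows(motion=[{"x":0,"y":0,"z":0,"rx":0,"ry":0,"rz":0,"jaw":5.6},{"x":0,"y":0,"z":0,"rx":0,"ry":0,"rz":0,"jaw":5.6},{"x":0,"y":0,"z":0,"rx":0,"ry":0,"rz":0,"jaw":5.6},{"x":0,"y":0,"z":0,"rx":0,"ry":0,"rz":0,"jaw":5.6},{"x":0,"y":0,"z":0,"rx":0,"ry":0,"rz":0,"jaw":5.6}], grip_force=45)

```text
clock: 24.0
tool_pos: [0.576, 0.1596, 0.0936]
eef_rot: [0.802, 0.597, -0.0, 0.0]
contact_force: [-0.1, -0.5, 0.2]
opening: 0.688
finger_force: 45.0
```

```bash
python3 st.py
```

```text
[0.576  0.1596 0.0936] yaw y-axis deg -16.642347161741615 zax [-0.0001 -0.0002 -1.    ] F [-0.1499 -0.5128  0.1578] M [-0.1467  0.1087 -0.0138] q7 -0.4542228853223371 0.687856621091069
```

>>> send_rows(motion=[{"x":0,"y":0,"z":0,"rx":0,"ry":0,"rz":0.02,"jaw":5.6},{"x":0,"y":0,"z":0,"rx":0,"ry":0,"rz":0.02,"jaw":5.6},{"x":0,"y":0,"z":0,"rx":0,"ry":0,"rz":0.01,"jaw":5.6},{"x":0,"y":0,"z":0,"rx":0,"ry":0,"rz":0,"jaw":5.6},{"x":0,"y":0,"z":0,"rx":0,"ry":0,"rz":0,"jaw":5.6}])

```text
clock: 24.5
tool_pos: [0.5764, 0.1595, 0.0936]
eef_rot: [0.816, 0.578, 0.0, 0.0]
contact_force: [1.0, -2.3, -0.4]
opening: 0.691
finger_force: 45.0
```

```bash
python3 st.py
```

```text
[0.5764 0.1595 0.0936] yaw y-axis deg -19.40394719426933 zax [ 0.0005 -0.0006 -1.    ] F [ 1.0084 -2.2548 -0.3935] M [-0.6188 -0.1753  1.4437] q7 -0.4866423568931027 0.6905356489003944
```

>>> send_rows(motion=[{"x":0,"y":0,"z":0,"rx":0,"ry":0,"rz":0,"jaw":6.6},{"x":0,"y":0,"z":0,"rx":0,"ry":0,"rz":0,"jaw":7.5},{"x":0,"y":0,"z":0,"rx":0,"ry":0,"rz":0,"jaw":8.8},{"x":0,"y":0,"z":0,"rx":0,"ry":0,"rz":0,"jaw":8.8},{"x":0,"y":0,"z":0,"rx":0,"ry":0,"rz":0,"jaw":8.8}], grip_force=10)

```text
clock: 25.0
tool_pos: [0.576, 0.1599, 0.0936]
eef_rot: [0.817, 0.577, 0.0, -0.0]
contact_force: [-0.4, 0.2, 0.2]
opening: 0.995
finger_force: 0.0
```

>>> send_rows(motion=[{"x":0,"y":0,"z":-1,"rx":0,"ry":0,"rz":0,"jaw":8.8},{"x":0,"y":0,"z":-2,"rx":0,"ry":0,"rz":0,"jaw":8.8},{"x":0,"y":0,"z":-3,"rx":0,"ry":0,"rz":0,"jaw":8.8},{"x":0,"y":0,"z":-3,"rx":0,"ry":0,"rz":0,"jaw":8.8},{"x":0,"y":0,"z":-1,"rx":0,"ry":0,"rz":0,"jaw":8.8}])

```text
clock: 25.5
tool_pos: [0.5781, 0.1601, 0.1973]
eef_rot: [0.817, 0.577, 0.003, 0.001]
contact_force: [0.3, 0.2, 0.2]
opening: 0.999
finger_force: 0.0
```

>>> send_rows(motion=[{"x":0,"y":0,"z":0,"rx":0,"ry":0,"rz":0,"jaw":8.8},{"x":0,"y":0,"z":0,"rx":0,"ry":0,"rz":0,"jaw":8.8},{"x":0,"y":0,"z":0,"rx":0,"ry":0,"rz":0,"jaw":8.8},{"x":0,"y":0,"z":0,"rx":0,"ry":0,"rz":0,"jaw":8.8},{"x":0,"y":0,"z":0,"rx":0,"ry":0,"rz":0,"jaw":8.8}])

```text
clock: 26.0
tool_pos: [0.5756, 0.1596, 0.1927]
eef_rot: [0.817, 0.577, -0.001, -0.0]
contact_force: [0.0, 0.6, 0.2]
opening: 1.0
finger_force: 0.0
```

```bash
python3 st.py
python3 - <<'E'
from h import *
s=snapshot("side"); i=cv2.cvtColor(s["img"],cv2.COLOR_RGB2HSV)
m=cv2.inRange(i,(60,90,15),(90,255,255)); n,l,q,c=cv2.connectedComponentsWithStats(m)
for k in range(1,n):
    if q[k,4]>60: print(q[k],c[k])
L=np.array((.576,.1596,.128)); print(proj(s,L+[-.031,0,0]),proj(s,L+[.031,0,0]),proj(s,L+[0,-.031,-.009]),proj(s,L+[0,.031,.009]))
E
```

```text
[0.5756 0.1596 0.1927] yaw y-axis deg -19.480312960125957 zax [-0.0016 -0.0005 -1.    ] F [0.0025 0.6473 0.1667] M [-0.0503  0.1035  0.0062] q7 -0.5147252342192762 1.0001475737805987
[314 187  21   6  89] [323.98876404 189.41573034]
[305 254  34  20 524] [321.26335878 263.76335878]
(np.float64(313.4216132987377), np.float64(188.99168638929777)) (np.float64(337.8071985973849), np.float64(187.6495311648283)) (np.float64(327.15840861868617), np.float64(196.84694036884798)) (np.float64(324.1997996350025), np.float64(180.171877385643))
```

The lid is on the jar, in place and released.

```bash
python3 -c "
from plant import *
print(finish_job())"
```

```text
the job is handed in; nothing more can be done
None
```

The lid rode on the threads, dropped past the starts when turned back, turned forward to a firm stop and was released; I handed the job in at about 26 s, and no verdict was shown.

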